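# Load a folding knife through the sprung flap of the stock lane

## Robot

A 6-joint arm with a two-finger parallel gripper is mounted at the origin on the work surface. World frame = base frame: x ahead of the robot, y to its left, z up, the work surface at z = 0. Lengths are in mm, angles in rad, forces in N, time in s.
With the tool pointing down it reaches from about 275 to 975 mm from the base axis. Payload 8.4 kg.
Tool frame: the origin (TCP) lies midway between the tips of the shut fingers; the grasp point (between the pads) lies 19 mm behind it (robot.grip_point_offset is the distance from the TCP to the grasp point, in mm); z points along the fingers, y is the line along which they close (so a half turn about z gives the same grasp; the last joint's range is limited). The gripper opens to 92 mm and grips with 3 to 60 N. Pads are 20 mm wide; open, the fingers measure 128 mm over their backs; the gripper's body (75 mm by 189 mm) begins 69 mm behind the grasp point.
Start: joints at [-1.274, 0.353, 1.633, -0, 1.155, -0.002], TCP at [183.982, -597.309, 214.583] pointing down, gripper open.
Joint ranges: [-2.63, 2.63], [-0.92, 2.1], [0.06, 2.66], [-1.3, 4.44], [0, 2.69], [-3.02, 3.02]. Speed limits (rad/s): [2.22, 2.22, 2.79, 3.14, 3.14, 3.14].

## Interface

Orientations are given as a unit quaternion [w, x, y, z].
In Python, from bench import observe, imaging, ticket, robot gives the robot as it stands.
- The arm moves only by the tool apply_moves, never from a script. Its argument "plan" is a list of rows, each a list of 4 numbers: the shift along the tool's x, y, z in m, then the turn about the tool's z in rad. In form: [[tx, ty, tz, twist], ...]. A call has 1 to 10 rows; each row is the pose to reach, as a shift and turn from the pose commanded when the call began, along the tool's axes at that moment; what a row does not reach only later rows make up. A row lasts 1/12 s, in which the tool goes at most 41.7 mm and 7.16 degrees, less where a joint would pass 70% of its speed; a pose out of reach is approached as far as the arm can. A call with a gripper value outside its range is refused whole. "hand" is the finger opening in m, from 0 to 0.0919, set as the call begins (left out, the last holds). The fingers move at their own pace and stop on an object; "squeeze" is the grip in N (left out, the last holds). Time passes only in rows, so rows that repeat a pose let the fingers close. It gives the time, the measured TCP pose, the force, the opening and the grip force at its end, in the units of the state.
- observe(): the state, without advancing time (a new reading comes with each control period).
- imaging.camera(name): name is "scene" or "top" or "wrist"; returns a dict with "pixels" (480x640x3 uint8, red, green, blue), "mtx" (3x3 intrinsics, pixels), "T" (4x4, takes a point from camera to world coordinates). Camera axes: x right, y up, looking along -z (the intrinsics and any distortion apply to the point x, -y, -z); pixel columns grow to the right and rows downward; lengths in mm; the calibration is good to about 2 mm. A picture is of the moment at which its call begins. There is no depth.
- ticket.job_done(): hands the job in; it is judged then, once.
The state is a dict: "clock": time; "joint_pos": joint angles; "joint_velocities": joint speeds; "joint_torque": joint torques, N m; "position": TCP position; "tool_rot": TCP orientation; "force": force on the tool from outside, world axes, zero at the start; "torque": the same for the moment, N m; "opening": opening from 0.0 (shut) to 1.0 (fully open); "finger_force": force on a finger pad.
Only numpy, scipy, OpenCV 4.12 (cv2) and the standard library are available. Lean on these libraries where they do the work, as an engineer would, in place of code of your own. Each camera call takes 0.05 s, during which the arm holds its last target. There are 200 camera calls.

## Task

Put the closed folding knife, standing on its spine, into the mouth of the wooden stock lane, round steel end first, and gently slide it through the sprung flap until you feel it press firmly, but not hard, on the sprung buffer hidden under the cover. Then let go, leaving the knife standing in the lane with the flap shut behind it; leave everything else on the stall where it is.

Things in the scene. Friction and masses are not known exactly. Their poses are not given: they have to be found in the camera images.
- knife: closed folding knife with dark wooden handle and a round steel nose, 112 long x 24 thick x 40 high mm, about 0.17 kg, standing upright on its flat spine (stable). Origin: centre of its underside; +x points to the steel nose (a vertical half cylinder of radius 12), z up.
- nose (a point): lower tip of the knife's steel nose, 56 mm along +x from the knife's origin, at its underside
- butt (a point): lower edge of the knife's plain wooden end, 56 mm along -x from the knife's origin, at its underside
- lane: fixed wooden channel, open above, closed by a flap. Origin: on the table, on its centre line, in the shut flap's plane; +x = push direction, z up. Floor 12 mm above the table, x = -80 to 225 mm; walls 18 mm above the floor, so the top 22 mm of a knife standing in it can be gripped all the way. Clear width 28 mm up to the flap, 29 beyond. Open above from x = -80 to 135, where the cover begins.
- mouth (a point): middle of the lane's entrance, on the lane's floor, at lane x = -80 mm; the walls flare outwards here, from x = -60 to -80 mm
- flap (a joint): angle (rad) of the steel flap across the lane at lane x = 0: 0 shut, grows as it swings in towards lane +x, at most 1.5; it never opens outwards. Leaf 30 mm long, 15 high, no higher than the walls, on a vertical pin at the +y side, where the wall steps back for it. 2 to 4 N of push opens it; it springs shut once the knife's butt is beyond lane x = 32 mm.
- cover: fixed dark wooden hood over the lane's end, 95 x 56 x 63 mm high. Origin: on the table, middle of its open edge, at lane x = 135 mm; axes as the lane's.
- cover_edge (a point): middle of the hood's open edge at the height of the lane's floor. Inside, unseen, a sprung rubber buffer meets the knife's nose somewhere between lane x = 146 and 182 mm (butt then at 34 to 70); it yields 2 N per mm, at most 12 mm. Firmly home: about 10 N on it for half a second (under 4 is too little, 20 too hard). Damped: push slowly (15 mm/s). On release it eases the knife back a few mm.
- sheathed_a: bystander: knife in a pale wooden scabbard, 240 mm, lying
- sheathed_b: bystander: white-handled knife in a pale wooden scabbard, 210 mm, lying
- whetstone: bystander: grey stone 150 x 50 x 25 mm, lying beside the lane
- oil_tin: bystander: round metal tin, 48 mm across, 70 mm high
- strop: bystander: wooden block 200 x 55 x 22 mm
- cup: bystander: steel mug, 72 mm across, 80 mm high
Mind the look-alikes: they are no part of the job. Leave any green or red look-alike of the cover alone.

How it is judged:
By the outcome, as a careful person would: the job done as asked, in the order asked, and still so for the second after the job is handed in, with the robot touching nothing.
It also fails if it takes over 48 s, if anything falls off the work surface, if the arm or the gripper's body presses on something with over 40 N, if the wrist force passes 120 N, or if a joint passes its speed limit or range.

## Working session

There is one attempt and no reset: what is moved stays moved. The work goes in short steps, Python scripts to look and compute and a tool call to move; the robot and the scene stay as the last step left them, time stands still between calls to the robot, and variables do not carry over. Pictures are saved under pics/ and viewed, at most 10 in all, crops included, and the job is handed in when it is done.

Besides the shell and the picture viewer there is one more tool, called after "Call:" by a JSON object that holds its "name" and its "arguments", one argument or row to a line. apply_moves: Moves the arm, as the interface text tells. Its arguments: {"type":"object","properties":{"plan":{"type":"array","items":{"type":"array","items":{"type":"number"}}},"hand":{"type":"number"},"squeeze":{"type":"number"}},"required":["plan"]}

```bash
ls; mkdir -p pics
python3 - <<'E'
from bench import observe, imaging, ticket, robot
import cv2,numpy as np
print(observe())
for n in ("scene","top"):
    c=imaging.camera(n); cv2.imwrite(f"pics/{n}0.png",c["pixels"][:,:,::-1]); print(n,np.round(c["mtx"],1).tolist(),np.round(c["T"],3).tolist(),[k for k in c])
E
```

```text
pics
{'clock': 0.0, 'joint_pos': array([-1.27438837e+00,  3.53678741e-01,  1.63412824e+00, -1.10920050e-05,
        1.15518793e+00, -2.38314791e-03]), 'joint_velocities': array([ 5.91092436e-04, -1.03450285e-03, -5.84309743e-04,  1.32856242e-04,
        6.07454628e-05,  1.54671528e-03]), 'joint_torque': array([ 3.08978670e-04, -5.93841183e+01, -3.34219158e+01,  6.97205309e-02,
        2.33143475e-02, -1.14280019e-04]), 'position': array([ 183.84050137, -596.83375933,  213.84710826]), 'tool_rot': array([-6.92824267e-04,  9.88860648e-01,  1.48842627e-01, -1.07721554e-04]), 'force': array([0.1326407 , 0.50588848, 0.10721205]), 'torque': array([ 0.01642775, -0.00139052, -0.01314121]), 'finger_force': 0.0, 'opening': 1.0015056528912811}
scene [[472.0, 0.0, 316.4], [0.0, 472.0, 249.1], [0.0, 0.0, 1.0]] [[-0.212, -0.829, 0.517, 1094.756], [0.977, -0.176, 0.119, 134.087], [-0.008, 0.53, 0.848, 1071.799], [0.0, 0.0, 0.0, 1.0]] ['pixels', 'mtx', 'T']
top [[456.4, 0.0, 326.8], [0.0, 456.4, 238.5], [0.0, 0.0, 1.0]] [[-0.007, 0.999, -0.033, 431.48], [-1.0, -0.006, 0.025, -12.145], [0.025, 0.033, 0.999, 1002.191], [0.0, 0.0, 0.0, 1.0]] ['pixels', 'mtx', 'T']
```

View pics/scene0.png

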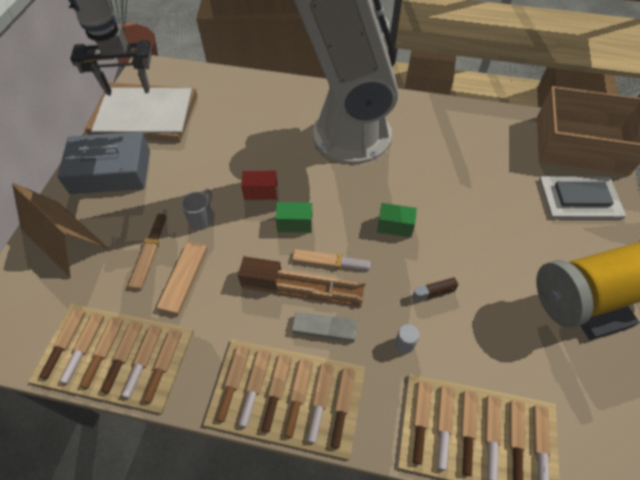

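View pics/top0.png

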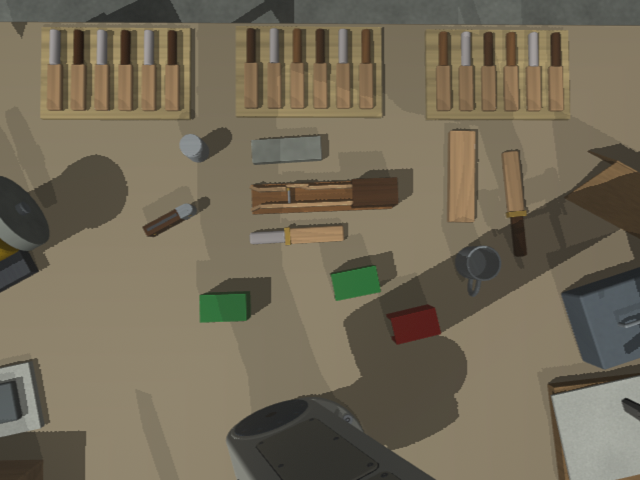

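The scene view shows the knife at about (435,289), with its nose at the left end (420,293). The lane runs from (363,292) to the dark cover at (260,272). In the top view the knife is at (145–190, 206–235), the lane mouth at x≈251 and the cover at 352–397. Next I'll zoom in.

```bash
cat > h.py <<'E'
from bench import observe, imaging, ticket, robot
import cv2,numpy as np
np.set_printoptions(suppress=True,precision=2)
def ray(c,uv,z):
    K,T=c["mtx"],c["T"]; d=np.linalg.inv(K)@[uv[0],uv[1],1.]; d=T[:3,:3]@[d[0],-d[1],-d[2]]; o=T[:3,3]
    return (o+d*(z-o[2])/d[2])
def proj(c,p):
    q=np.linalg.inv(c["T"])@np.append(p,1.); v=c["mtx"]@[q[0],-q[1],-q[2]]; return v[:2]/v[2]
E
python3 - <<'E'
from h import *
a=cv2.imread("pics/top0.png")[165:250,135:410]; b=cv2.imread("pics/scene0.png")[240:315,230:470]
a=cv2.resize(a,(800,247),interpolation=cv2.INTER_CUBIC); b=cv2.resize(b,(800,250),interpolation=cv2.INTER_CUBIC)
cv2.imwrite("pics/z.png",np.vstack([a,b]))
E
```

```text
(no output)
```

View pics/z.png

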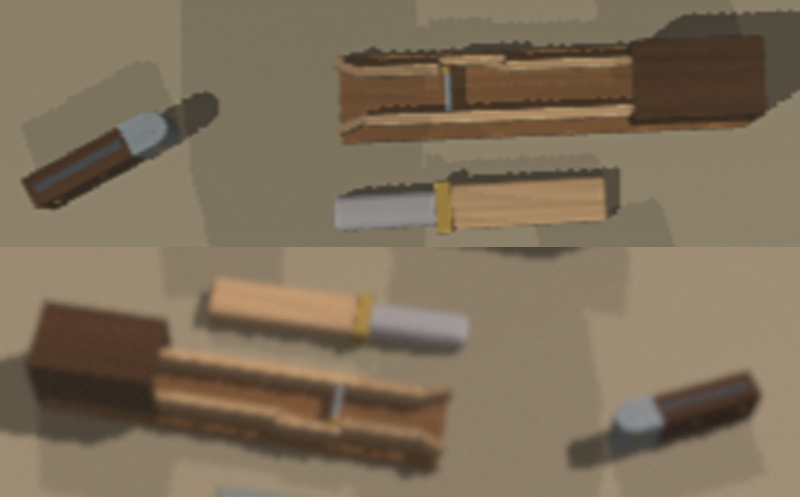

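The crops show the knife in the top strip running from its butt at (30,190) to its nose at (167,122), the lane with its flap at x≈448, and the cover corners at (631,38), (764,36), (766,118) and (632,124). I'll cast rays from these.

Run:
```python
from h import *
t=imaging.camera("top"); s=imaging.camera("scene"); w=imaging.camera("wrist")
f=lambda x,y:(135+x/2.909-.33,165+y/2.909-.33)
g=lambda x,y:(230+x/3.333-.35,240+y/3.333-.35)
for n,p,z in [("butt",(30,191),40),("nose",(168,121),40),("cov nearL",(631,38),63),("cov nearR",(632,124),63),("covfarL",(764,36),63),("covfarR",(766,118),63),("flapL",(445,65),27),("flapR",(450,108),27),("wallR in mouth",(368,116),30),("wallR in end",(632,104),30),("wallL in",(440,72),30),("wallLin cov",(632,66),30)]:
    print(n,ray(t,f(*p),z))
for n,p,z in [("butt",(752,381),40),("nose",(618,413),40),("cov",(170,320),63),("cov",(157,393),63),("flap",(341,385),27),("flap",(333,418),27)]: print("S",n,ray(s,g(*p),z))
# mask based knife: steel/wood dark in top
T=w["T"];print(T); print(w["mtx"])
o=observe();print(o["position"],o["tool_rot"])
```

```text
butt [482.57 344.01  40.  ]
nose [532.59 245.66  40.  ]
cov nearL [588.01 -87.73  63.  ]
cov nearR [526.6  -87.91  63.  ]
covfarL [ 589.18 -182.85   63.  ]
covfarR [ 530.47 -183.57   63.  ]
flapL [574.42  46.72  27.  ]
flapR [542.64  43.18  27.  ]
wallR in mouth [536.67 102.96  30.  ]
wallR in end [544.7 -90.7  30. ]
wallL in [568.84  50.22  30.  ]
wallLin cov [572.79 -90.95  30.  ]
S butt [673.74 355.4   40.  ]
S nose [714.94 269.05  40.  ]
S cov [722.28 -37.63  63.  ]
S cov [773.61 -33.21  63.  ]
S flap [730.21  83.02  27.  ]
S flap [754.07  82.22  27.  ]
[[   0.29    0.92    0.27  258.84]
 [  -0.96    0.28    0.08 -574.94]
 [  -0.     -0.28    0.96  382.83]
 [   0.      0.      0.      1.  ]]
[[403.61   0.   318.31]
 [  0.   403.61 242.05]
 [  0.     0.     1.  ]]
[ 183.9  -597.11  214.25] [-0.    0.99  0.15 -0.  ]
```

Call:
{"name": "apply_moves", "arguments": {
  "plan": [
    [0.572, -0.757, 0, -1.744],
    [0.572, -0.757, 0, -1.744],
    [0.572, -0.757, 0, -1.744],
    [0.572, -0.757, 0, -1.744],
    [0.572, -0.757, 0, -1.744],
    [0.572, -0.757, 0, -1.744],
    [0.572, -0.757, 0, -1.744],
    [0.572, -0.757, 0, -1.744],
    [0.572, -0.757, 0, -1.744],
    [0.572, -0.757, 0, -1.744]
  ]
}}

```text
clock: 1.08
position: [326.3, -203.9, 214.8]
tool_rot: [0.0, 0.713, 0.701, 0.0]
force: [-0.1, -0.0, -0.2]
opening: 1.001
finger_force: 0.0
```

```bash
cat >> h.py <<'E'
def yaw(q): return 2*np.arctan2(q[2],q[1])
def to(p,psi=None):
    "tool shift (mm) and twist to bring TCP to world p with tool-x yaw psi"
    o=observe(); q=o["tool_rot"]; y=yaw(q); d=np.array(p)-o["position"]
    R=np.array([[np.cos(y),np.sin(y),0],[np.sin(y),-np.cos(y),0],[0,0,-1]])
    tw=0 if psi is None else -((psi-y+np.pi)%(2*np.pi)-np.pi)
    print("pos",o["position"],"q",np.round(o["tool_rot"],4),"yaw %.4f"%y,"F",o["force"],"t %.2f"%o["clock"]); print("shift",R.T@d,"twist %.4f"%tw)
E
python3 -c "
from h import *
to([507,295,214],2.04);print(observe()['joint_pos'])"
```

```text
pos [ 326.3  -203.86  214.79] q [0.   0.71 0.7  0.  ] yaw 1.5543 F [-0.07 -0.03 -0.25] t 1.08
shift [501.77 172.46   0.79] twist -0.4857
[-0.56 -0.04  2.11  0.    1.07 -0.55]
```

Call:
{"name": "apply_moves", "arguments": {
  "plan": [
    [0.502, 0.172, 0, -0.486],
    [0.502, 0.172, 0, -0.486],
    [0.502, 0.172, 0, -0.486],
    [0.502, 0.172, 0, -0.486],
    [0.502, 0.172, 0, -0.486],
    [0.502, 0.172, 0, -0.486],
    [0.502, 0.172, 0, -0.486],
    [0.502, 0.172, 0, -0.486],
    [0.502, 0.172, 0, -0.486],
    [0.502, 0.172, 0, -0.486]
  ]
}}

```text
clock: 1.92
position: [470.1, 187.8, 214.6]
tool_rot: [0.0, 0.525, 0.851, 0.0]
force: [0.3, -0.7, 0.3]
opening: 0.997
finger_force: 0.0
```

Call:
{"name": "apply_moves", "arguments": {
  "plan": [
    [0.086, 0.03, 0, 0],
    [0.129, 0.044, 0, 0],
    [0.129, 0.044, 0, 0],
    [0.129, 0.044, 0, 0],
    [0.129, 0.044, 0, 0]
  ]
}}

```text
clock: 2.33
position: [450.9, 323.3, 214.4]
tool_rot: [-0.0, 0.524, 0.852, 0.0]
force: [-0.1, 0.5, 0.5]
opening: 0.999
finger_force: 0.0
```

```bash
python3 -c "
from h import *
to([507,295,214],2.04)
c=imaging.camera('wrist'); cv2.imwrite('pics/w1.png',c['pixels'][:,:,::-1])"
```

```text
pos [450.85 323.29 214.35] q [-0.    0.52  0.85  0.  ] yaw 2.0384 F [-0.07  0.54  0.47] t 2.33
shift [-50.56  37.37   0.35] twist -0.0016
```

View pics/w1.png

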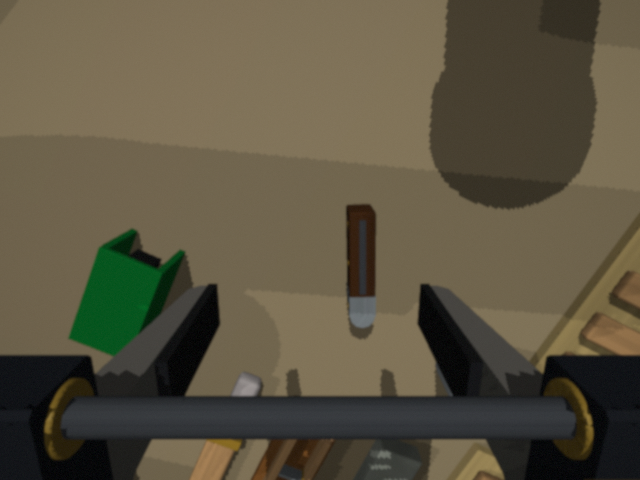

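The wrist view shows the knife from its butt at (361,207) to its nose tip at (362,328), lying nearly along the image column. I'll fit its axis.

Run:
```python
from h import *
c=imaging.camera("wrist"); im=c["pixels"].astype(int)
roi=im[195:340,335:390]
d=np.abs(roi-np.median(roi[:, [0,1,2,-3,-2,-1]],axis=1)[:,None,:]).sum(2)>40
n,l,st,_=cv2.connectedComponentsWithStats(d.astype(np.uint8)); k=1+np.argmax(st[1:,4]); m=l==k; print(st[k])
L=[];
for r in range(0,145,6):
    x=np.where(m[r])[0]
    if len(x): L.append((r+195,x[0]+335,x[-1]+335))
print(L)
for r in range(200,222,2): print(r,im[r,350],im[r,361],im[r,370])
pts=[((a+b)/2,r) for r,a,b in L if 225<=r<=290]
P=np.array([ray(c,(u,v),40) for u,v in pts]); vx=cv2.fitLine(P[:,:2].astype(np.float32),cv2.DIST_L2,0,0.01,0.01).ravel(); print(vx, np.arctan2(vx[1],vx[0]))
for v,z in [(205,0),(205,40),(213,40),(328,40),(328,0)]: print(v,z,ray(c,(361.5,v),z))
# predicted from top estimate
for p in ((482.57,344,40),(482.57,344,0),(532.6,245.7,40)): print(proj(c,p))
```

```text
[  11    6   32  137 3900]
[(201, np.int64(357), np.int64(370)), (207, np.int64(346), np.int64(375)), (213, np.int64(346), np.int64(377)), (219, np.int64(347), np.int64(377)), (225, np.int64(346), np.int64(377)), (231, np.int64(346), np.int64(377)), (237, np.int64(347), np.int64(377)), (243, np.int64(347), np.int64(377)), (249, np.int64(347), np.int64(376)), (255, np.int64(347), np.int64(376)), (261, np.int64(347), np.int64(376)), (267, np.int64(347), np.int64(376)), (273, np.int64(347), np.int64(376)), (279, np.int64(347), np.int64(376)), (285, np.int64(347), np.int64(376)), (291, np.int64(347), np.int64(376)), (297, np.int64(348), np.int64(375)), (303, np.int64(348), np.int64(375)), (309, np.int64(349), np.int64(375)), (315, np.int64(349), np.int64(374)), (321, np.int64(349), np.int64(373)), (327, np.int64(350), np.int64(373)), (333, np.int64(352), np.int64(370))]
200 [112 101  77] [109  97  76] [108  96  74]
202 [89 77 58] [73 60 43] [75 63 47]
204 [45 29 16] [45 25 13] [49 33 19]
206 [42 25 14] [45 26 13] [46 27 16]
208 [43 25 13] [48 27 16] [45 26  8]
210 [42 24 11] [53 32 17] [49 29 14]
212 [40 23 11] [56 34 19] [50 30 16]
214 [40 23 11] [55 33 16] [49 30 15]
216 [40 25 13] [53 32 18] [49 30 17]
218 [40 27  9] [50 42 37] [47 27 11]
220 [46 30 15] [49 48 49] [48 28 12]
[  0.47  -0.88 499.15 307.98] -1.0787809
205 0 [484.72 343.01   0.  ]
205 40 [477.4  348.03  40.  ]
213 40 [480.75 341.84  40.  ]
328 40 [533.4  244.44  40.  ]
328 0 [547.25 227.34   0.  ]
[364.54 211.74]
[360.02 203.1 ]
[361.38 326.58]
```

```bash
python3 -c "
from h import *
to([495.8,316.1,22],2.057)"
```

```text
pos [451.17 320.11 214.31] q [ 0.    0.53  0.85 -0.  ] yaw 2.0361 F [-0.45 -0.77 -0.27] t 2.43
shift [-23.61  38.08 192.31] twist -0.0209
```

Call:
{"name": "apply_moves", "arguments": {
  "plan": [
    [-0.012, 0.019, 0.03, -0.021],
    [-0.0236, 0.0381, 0.06, -0.021],
    [-0.0236, 0.0381, 0.1, -0.021],
    [-0.0236, 0.0381, 0.135, -0.021],
    [-0.0236, 0.0381, 0.165, -0.021],
    [-0.0236, 0.0381, 0.185, -0.021],
    [-0.0236, 0.0381, 0.192, -0.021],
    [-0.0236, 0.0381, 0.192, -0.021]
  ]
}}

```text
clock: 3.1
position: [495.4, 314.2, 21.2]
tool_rot: [-0.001, 0.517, 0.856, -0.002]
force: [-0.7, -0.8, -0.2]
opening: 1.001
finger_force: 0.0
```

Call:
{"name": "apply_moves", "arguments": {
  "plan": [
    [0, 0, 0, 0],
    [0, 0, 0, 0],
    [0, 0, 0, 0],
    [0, 0, 0, 0],
    [0, 0, 0, 0],
    [0, 0, 0, 0],
    [0, 0, 0, 0],
    [0, 0, 0, 0]
  ],
  "hand": 0.01,
  "squeeze": 30
}}

```text
clock: 3.77
position: [496.1, 316.5, 22.7]
tool_rot: [0.0, 0.517, 0.856, 0.0]
force: [-0.5, 0.3, 0.0]
opening: 0.442
finger_force: 0.0
```

Still closing.

Call:
{"name": "apply_moves", "arguments": {
  "plan": [
    [0, 0, 0, 0],
    [0, 0, 0, 0],
    [0, 0, 0, 0],
    [0, 0, 0, 0],
    [0, 0, 0, 0],
    [0, 0, 0, 0]
  ]
}}

```text
clock: 4.27
position: [496.3, 316.5, 22.6]
tool_rot: [0.0, 0.517, 0.856, 0.0]
force: [0.3, 0.1, -0.7]
opening: 0.262
finger_force: 29.9
```

Call:
{"name": "apply_moves", "arguments": {
  "plan": [
    [0, 0, -0.02, 0],
    [0, 0, -0.05, 0],
    [0, 0, -0.08, 0],
    [0, 0, -0.08, 0]
  ]
}}

```text
clock: 4.6
position: [498.6, 318.0, 107.5]
tool_rot: [0.001, 0.517, 0.856, 0.003]
force: [1.7, 0.6, -0.7]
opening: 0.261
finger_force: 29.9
```

```bash
python3 -c "
from h import *
to([547.8,238,70],1.604)"
```

```text
pos [498.61 317.98 107.55] q [0.   0.52 0.86 0.  ] yaw 2.0557 F [ 1.66  0.64 -0.73] t 4.60
shift [-93.69   6.24  37.55] twist 0.4517
```

Call:
{"name": "apply_moves", "arguments": {
  "plan": [
    [-0.025, 0.002, 0.01, 0.12],
    [-0.05, 0.004, 0.02, 0.24],
    [-0.075, 0.006, 0.03, 0.36],
    [-0.0937, 0.0062, 0.0375, 0.452],
    [-0.0937, 0.0062, 0.0375, 0.452],
    [-0.0937, 0.0062, 0.0375, 0.452],
    [-0.0937, 0.0062, 0.0375, 0.452]
  ]
}}

```text
clock: 5.18
position: [544.8, 236.7, 64.8]
tool_rot: [-0.0, 0.695, 0.719, -0.0]
force: [-0.1, -0.1, -1.2]
opening: 0.263
finger_force: 29.9
```

```bash
python3 -c "
from h import *
to([547.8,238,70],1.604)
c=imaging.camera('wrist'); t=imaging.camera('top'); np.savez('c2.npz',w=c['pixels'],t=t['pixels'],wT=c['T'],tT=t['T'],wK=c['mtx'],tK=t['mtx'])
a=c['pixels'][:,:,::-1]; b=cv2.resize(t['pixels'][160:230,130:410,::-1],(800,200),interpolation=cv2.INTER_CUBIC)
cv2.imwrite('pics/w2.png',np.vstack([cv2.resize(a[200:440,100:540],(733,400),interpolation=cv2.INTER_CUBIC),b[:,:733]]))"
```

```text
pos [544.78 236.7   64.77] q [-0.    0.69  0.72 -0.  ] yaw 1.6056 F [-0.12 -0.11 -1.25] t 5.18
shift [ 1.19  3.06 -5.23] twist 0.0016
```

View pics/w2.png

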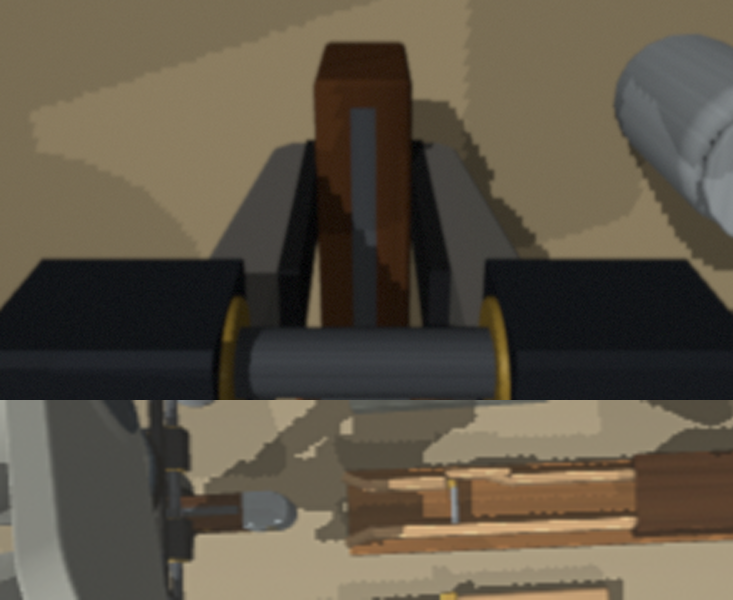

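The wrist view shows the knife gripped centrally. The top strip shows its nose at (297,510), with the lane mouth ahead at x≈347, wall strips at y≈483 and y≈525, and the flap at x≈457. I'll measure the wall strips and the knife edges in the same top picture.

Run:
```python
from h import *
d=np.load("c2.npz"); t=d["t"].astype(int); c=dict(mtx=d["tK"],T=d["tT"])
br=t.sum(2)
for u in (200,210,220,228,266,276,284,300,312,324,336,346,356,380): print(u,"|",*br[180:220,u])
print("row204",br[200,215:260]); print("row192", br[195,280:300])
```

```text
200 | 400 400 401 400 401 401 403 424 449 445 449 451 440 245 184 180 146 160 177 178 161 148 149 151 150 140 211 450 459 454 455 453 453 453 453 452 452 453 451 452
210 | 401 403 406 387 247 222 255 270 271 271 271 271 224 151 145 143 147 177 182 179 151 150 153 149 142 162 307 451 454 450 452 453 452 452 451 452 452 453 452 453
220 | 229 224 226 225 224 226 231 268 271 270 273 275 298 298 298 296 296 299 288 289 291 295 296 300 311 327 419 453 454 453 452 453 453 452 453 452 453 454 453 454
228 | 226 227 227 224 232 258 270 273 270 270 271 270 270 269 290 301 301 299 304 307 303 308 359 258 246 307 450 457 453 452 453 453 453 453 453 452 452 453 454 455
266 | 227 226 226 226 192 180 182 235 406 413 385 247 213 208 207 213 194 179 176 180 183 185 184 188 247 304 303 300 267 319 311 309 306 304 450 457 456 454 454 454
276 | 224 223 222 203 250 183 209 379 429 437 467 332 276 209 202 194 183 179 174 175 180 184 177 253 510 497 496 467 321 303 303 301 306 332 451 457 454 454 454 456
284 | 404 392 253 213 267 183 232 468 434 433 389 321 307 300 308 307 290 289 289 284 273 189 172 250 48
[... 804 characters left out ...]
277 187 214 409 491 495 520 338 298 303 301 297 312 450 457 454 453 452 454 454 455 456
356 | 180 187 193 190 177 177 188 192 193 196 188 188 196 196 199 202 206 205 205 204 203 200 193 194 199 193 160 183 307 343 370 451 456 453 453 454 454 451 454 456
380 | 184 191 182 185 179 180 190 195 199 192 189 193 194 195 200 202 201 202 201 201 199 189 191 197 189 158 182 310 349 348 447 453 454 451 451 451 454 451 452 452
row204 [264 289 291 289 292 291 290 291 292 293 292 292 297 303 301 256 230 220
 243 400 454 457 455 457 455 454 456 457 456 460 455 352 276 268 245 226
 202 185 179 179 177 179 182 181 180]
row192 [317 317 315 301 307 314 294 306 433 359 230 199 193 184 190 261 288 291
 305 297]
```

Run:
```python
from h import *
d=np.load("c2.npz"); c=dict(mtx=d["tK"],T=d["tT"])
R=lambda u,v,z:ray(c,(u,v),z)
lo=np.array([R(u,v,30) for u,v in [(276,203.27),(284,203.26),(300,202.28),(312,202.25),(324,201.28),(336,201.28),(346,200.63)]])
s,b=np.polyfit(lo[:,1],lo[:,0],1); print("lower wall slope dx/dy",s,"x at y=0",b, lo[:,0]-s*lo[:,1]-b)
up=np.array([R(u,v,30) for u,v in [(312,188.7),(324,187.95),(336,187.75),(346,187.15)]]); print(np.polyfit(up[:,1],up[:,0],1), "up", up)
print("276 up",R(276,190.7,30),"lo",lo[0])
print("cover low",R(356,205.6,63),R(380,204.6,63))
print("flap",R(289,195,27),"mouth",R(247,200,30),"cover edge",R(351.5,190,63), "flare",R(267,204,30))
print("knife ctr",R(210,198.05,82.2),R(200,198.6,82.2),"nose",R(233,199,82.2))
to([547.8,238,70],1.604)
```

```text
lower wall slope dx/dy -0.034253784727481175 x at y=0 541.4807027341693 [ 0.24 -0.4   0.39 -0.53  0.57 -0.42  0.16]
[ -0.04 570.13] up [[570.19  -5.42  30.  ]
 [571.71 -31.09  30.  ]
 [572.06 -56.79  30.  ]
 [573.28 -78.23  30.  ]]
276 up [566.17  71.37  30.  ] lo [539.27  71.45  30.  ]
cover low [530.08 -96.38  63.  ] [ 531.94 -146.18   63.  ]
flap [557.24  43.89  27.  ] mouth [546.51 133.01  30.  ] cover edge [562.5  -87.34  63.  ] flare [537.79  90.58  30.  ]
knife ctr [544.57 199.3   82.2 ] [543.53 219.27  82.2 ] nose [542.47 153.28  82.2 ]
pos [544.94 237.32  65.28] q [-0.    0.69  0.72  0.  ] yaw 1.6061 F [-0.01  0.75 -1.41] t 5.28
shift [ 0.57  2.89 -4.72] twist 0.0021
```

```bash
python3 -c "
from h import *
to([549.6,218,35.6],1.607)"
```

```text
pos [544.94 237.32  65.28] q [-0.    0.69  0.72  0.  ] yaw 1.6061 F [-0.01  0.75 -1.41] t 5.28
shift [-19.48   3.98  29.68] twist -0.0009
```

Call:
{"name": "apply_moves", "arguments": {
  "plan": [
    [0, 0.004, 0.01, 0],
    [0, 0.004, 0.022, 0],
    [-0.005, 0.004, 0.0297, 0],
    [-0.013, 0.004, 0.0297, 0],
    [-0.0195, 0.004, 0.0297, 0],
    [-0.0195, 0.004, 0.0297, 0],
    [-0.0195, 0.004, 0.0297, 0],
    [-0.0195, 0.004, 0.0297, 0]
  ]
}}

```text
clock: 5.95
position: [550.3, 217.0, 35.8]
tool_rot: [0.0, 0.696, 0.718, 0.0]
force: [-0.5, 0.6, -1.6]
opening: 0.258
finger_force: 29.9
```

Run:
```python
from h import *
to([549.6,218,35.6],1.607)
c=imaging.camera("top"); t=c["pixels"].astype(int); br=t.sum(2)
for u in (209,213,217,221,225,229,233,237,241): print(u,"|",*br[188:214,u])
cv2.imwrite("pics/w3.png",cv2.resize(c["pixels"][175:220,190:300,::-1],(770,315),interpolation=cv2.INTER_CUBIC))
for u in (209,217): print(ray(c,(u,198),52.5))
print(proj(c,[549.6,218,53]))
```

```text
pos [550.35 216.99  35.84] q [0.   0.7  0.72 0.  ] yaw 1.6032 F [-0.55  0.6  -1.63] t 5.95
shift [ 1.04 -0.72  0.24] twist -0.0038
209 | 182 171 147 117 128 191 184 190 216 252 185 168 135 127 127 129 129 130 129 128 129 129 131 133 132 141
213 | 227 227 227 223 183 192 179 159 159 177 177 165 149 150 152 151 151 253 457 461 458 460 460 460 457 454
217 | 227 227 227 221 159 142 139 144 161 177 179 156 150 151 150 147 155 290 456 460 456 458 455 456 456 456
221 | 227 227 229 223 149 142 143 147 168 183 179 155 149 149 152 142 161 308 456 460 457 457 456 458 456 457
225 | 226 227 229 221 147 139 144 149 174 179 178 155 150 149 149 137 199 387 457 457 457 457 457 457 456 457
229 | 225 226 229 270 307 306 299 300 302 296 294 294 297 320 414 340 250 452 460 457 456 457 456 457 455 457
233 | 229 226 234 283 306 304 302 301 302 294 294 297 298 301 303 317 330 428 457 457 457 457 455 458 456 457
237 | 228 227 231 262 298 300 298 286 300 299 295 295 304 315 295 255 274 453 460 457 457 457 456 457 456 457
241 | 226 227 228 227 238 267 299 303 305 305 309 305 288 300 249 259 366 457 462 451 354 280 276 276 283 359
[548.33 208.19  52.5 ]
[548.26 191.68  52.5 ]
[204.19 197.38]
```

View pics/w3.png

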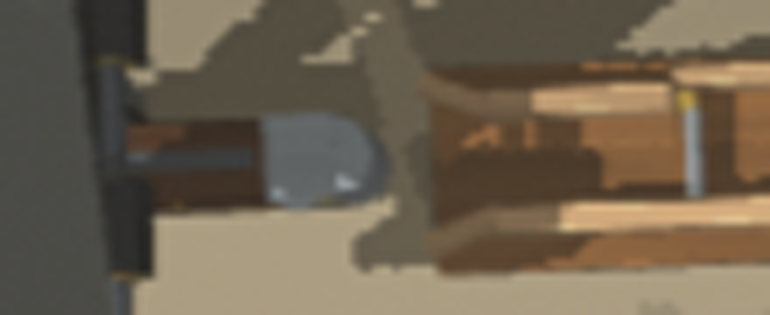

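The strip shows the nose at (385,160), just short of the mouth at x≈430. The knife sits about 1 mm too far towards +x, so I'll correct that and enter the mouth.

Call:
{"name": "apply_moves", "arguments": {
  "plan": [
    [0, -0.0006, 0, -0.004],
    [0, -0.0011, 0, -0.004],
    [-0.004, -0.0011, 0, -0.004],
    [-0.009, -0.0011, 0, -0.004],
    [-0.014, -0.0011, 0, -0.004],
    [-0.019, -0.001, 0, -0.004],
    [-0.024, -0.001, 0, -0.004],
    [-0.028, -0.001, 0, -0.004],
    [-0.03, -0.001, 0, -0.004],
    [-0.03, -0.001, 0, -0.004]
  ]
}}

```text
clock: 6.83
position: [549.9, 186.4, 35.4]
tool_rot: [-0.0, 0.694, 0.72, -0.0]
force: [0.2, 1.0, -1.7]
opening: 0.256
finger_force: 29.9
```

Run:
```python
from h import *
to([557-.036*187,187,35.6],1.607)
c=imaging.camera("top"); br=c["pixels"].astype(int).sum(2)
for u in (225,229,233,237,241,245,249,253): print(u,"|",*br[186:212,u])
```

```text
pos [549.93 186.45  35.38] q [-0.    0.69  0.72 -0.  ] yaw 1.6071 F [ 0.22  0.98 -1.69] t 6.83
shift [ 0.54  0.36 -0.22] twist 0.0001
225 | 398 239 216 214 211 178 146 184 181 189 198 187 189 181 163 161 171 174 179 182 189 193 207 208 222 225
229 | 221 227 229 230 230 226 182 193 162 164 158 179 180 164 154 152 154 157 175 244 457 466 461 460 435 434
233 | 229 229 227 230 231 226 165 148 143 150 163 181 180 165 154 155 154 148 145 257 456 463 460 458 458 458
237 | 230 228 227 231 230 225 160 145 143 151 174 184 184 159 151 155 152 146 164 317 458 461 460 457 457 457
241 | 229 229 227 227 229 227 163 157 156 158 165 165 162 155 156 158 153 143 196 385 460 460 459 458 459 458
245 | 227 230 228 228 232 270 309 308 304 302 306 299 297 298 303 304 313 353 327 435 462 460 460 457 460 459
249 | 228 230 222 229 236 288 310 307 303 301 305 297 297 298 303 306 302 255 274 446 465 460 457 457 457 463
253 | 201 229 231 217 188 214 298 304 301 303 305 309 302 302 327 419 300 233 212 274 287 287 276 275 258 238
```

Run:
```python
from h import *
c=imaging.camera("top")
for uv in ((233,197.4),(237,197.3)):
    p=ray(c,uv,52.5); print(p, p[0]-(555.6-.036*p[1]))
print(ray(c,(261,196),52.5))
```

```text
[549.39 158.62  52.5 ] -0.5044791191355671
[549.56 150.34  52.5 ] -0.6259220983906744
[552.08 100.62  52.5 ]
```

Call:
{"name": "apply_moves", "arguments": {
  "plan": [
    [-0.003, 0.0003, 0, 0],
    [-0.008, 0.0003, 0, 0],
    [-0.013, 0.0003, 0, 0],
    [-0.018, 0.0003, 0, 0],
    [-0.023, 0.0003, 0, 0],
    [-0.028, 0.0003, 0, 0],
    [-0.033, 0.0003, 0, 0],
    [-0.037, 0.0003, 0, 0],
    [-0.04, 0.0003, 0, 0],
    [-0.04, 0.0003, 0, 0]
  ]
}}

```text
clock: 7.77
position: [551.7, 146.5, 35.4]
tool_rot: [-0.0, 0.694, 0.72, -0.0]
force: [0.5, -0.4, -1.5]
opening: 0.258
finger_force: 29.9
```

Call:
{"name": "apply_moves", "arguments": {
  "plan": [
    [-0.002, 0, 0, 0],
    [-0.005, 0, 0, 0],
    [-0.008, 0, 0, 0],
    [-0.011, 0, 0, 0],
    [-0.014, 0, 0, 0],
    [-0.017, 0, 0, 0],
    [-0.02, 0, 0, 0],
    [-0.023, 0, 0, 0],
    [-0.025, 0, 0, 0],
    [-0.025, 0, 0, 0]
  ]
}}

```text
clock: 8.6
position: [552.9, 122.0, 35.5]
tool_rot: [0.0, 0.694, 0.72, 0.0]
force: [0.6, 2.5, -1.3]
opening: 0.259
finger_force: 29.9
```

```bash
python3 -c "
from h import *
to([557-.036*121,121,35.4],1.607);print(observe()['torque'])"
```

```text
pos [552.89 122.03  35.5 ] q [0.   0.69 0.72 0.  ] yaw 1.6074 F [ 0.56  2.54 -1.32] t 8.60
shift [-1.02 -0.28  0.1 ] twist 0.0004
[ 0.42 -0.12 -0.  ]
```

Flap contact at about 2.5 N, with no side load. I'll continue.

Call:
{"name": "apply_moves", "arguments": {
  "plan": [
    [-0.002, 0, 0, 0],
    [-0.005, 0, 0, 0],
    [-0.008, 0, 0, 0],
    [-0.011, 0, 0, 0],
    [-0.014, 0, 0, 0],
    [-0.017, 0, 0, 0],
    [-0.02, 0, 0, 0],
    [-0.023, 0, 0, 0],
    [-0.026, 0, 0, 0],
    [-0.029, 0, 0, 0]
  ]
}}

```text
clock: 9.43
position: [553.3, 92.6, 35.2]
tool_rot: [-0.0, 0.694, 0.72, -0.0]
force: [-2.1, 2.0, -1.9]
opening: 0.256
finger_force: 29.9
```

Call:
{"name": "apply_moves", "arguments": {
  "plan": [
    [-0.003, 0, 0, 0],
    [-0.006, 0, 0, 0],
    [-0.009, 0, 0, 0],
    [-0.012, 0, 0, 0],
    [-0.015, 0, 0, 0],
    [-0.018, 0, 0, 0],
    [-0.021, 0, 0, 0],
    [-0.024, 0, 0, 0],
    [-0.027, 0, 0, 0],
    [-0.03, 0, 0, 0]
  ]
}}

```text
clock: 10.27
position: [554.8, 62.8, 35.4]
tool_rot: [-0.0, 0.694, 0.72, -0.0]
force: [-1.9, 1.2, -2.2]
opening: 0.257
finger_force: 29.9
```

Call:
{"name": "apply_moves", "arguments": {
  "plan": [
    [-0.003, 0, 0, 0],
    [-0.006, 0, 0, 0],
    [-0.009, 0, 0, 0],
    [-0.012, 0, 0, 0],
    [-0.015, 0, 0, 0],
    [-0.018, 0, 0, 0],
    [-0.021, 0, 0, 0],
    [-0.024, 0, 0, 0],
    [-0.027, 0, 0, 0],
    [-0.03, 0, 0, 0]
  ]
}}

```text
clock: 11.1
position: [555.9, 32.9, 35.4]
tool_rot: [0.0, 0.694, 0.72, -0.0]
force: [-1.2, 0.3, -1.7]
opening: 0.262
finger_force: 29.9
```

Call:
{"name": "apply_moves", "arguments": {
  "plan": [
    [-0.003, 0, 0, 0],
    [-0.006, 0, 0, 0],
    [-0.01, 0, 0, 0],
    [-0.014, 0, 0, 0],
    [-0.018, 0, 0, 0],
    [-0.022, 0, 0, 0],
    [-0.026, 0, 0, 0],
    [-0.03, 0, 0, 0],
    [-0.033, 0, 0, 0],
    [-0.036, 0, 0, 0]
  ]
}}

```text
clock: 11.93
position: [557.2, -3.2, 35.4]
tool_rot: [-0.0, 0.694, 0.72, -0.0]
force: [-2.2, 1.4, -2.3]
opening: 0.259
finger_force: 29.9
```

Call:
{"name": "apply_moves", "arguments": {
  "plan": [
    [-0.001, 0, 0, 0],
    [-0.002, 0, 0, 0],
    [-0.003, 0, 0, 0],
    [-0.004, 0, 0, 0],
    [-0.005, 0, 0, 0],
    [-0.006, 0, 0, 0],
    [-0.007, 0, 0, 0],
    [-0.008, 0, 0, 0],
    [-0.009, 0, 0, 0],
    [-0.009, 0, 0, 0]
  ]
}}

```text
clock: 12.77
position: [557.6, -12.0, 35.4]
tool_rot: [0.0, 0.694, 0.72, -0.0]
force: [-2.8, 0.5, -1.8]
opening: 0.264
finger_force: 29.9
```

```bash
python3 -c "
from h import *
to([557-.036*-12,-12,35.4],1.607)"
```

```text
pos [557.57 -11.99  35.39] q [ 0.    0.69  0.72 -0.  ] yaw 1.6078 F [-2.76  0.47 -1.82] t 12.77
shift [-0.   -0.14 -0.01] twist 0.0008
```

Call:
{"name": "apply_moves", "arguments": {
  "plan": [
    [-0.001, 0, 0, 0],
    [-0.002, 0, 0, 0],
    [-0.003, 0, 0, 0],
    [-0.004, 0, 0, 0],
    [-0.005, 0, 0, 0],
    [-0.006, 0, 0, 0]
  ]
}}

```text
clock: 13.27
position: [558.5, -18.0, 35.6]
tool_rot: [0.001, 0.694, 0.72, 0.0]
force: [0.5, -0.1, -1.6]
opening: 0.259
finger_force: 29.9
```

Call:
{"name": "apply_moves", "arguments": {
  "plan": [
    [-0.001, 0, 0, 0],
    [-0.002, 0, 0, 0],
    [-0.003, 0, 0, 0],
    [-0.004, 0, 0, 0],
    [-0.005, 0, 0, 0]
  ]
}}

```text
clock: 13.68
position: [558.1, -22.9, 35.4]
tool_rot: [0.0, 0.694, 0.72, 0.0]
force: [-0.1, 0.1, -1.3]
opening: 0.258
finger_force: 29.9
```

Call:
{"name": "apply_moves", "arguments": {
  "plan": [
    [-0.001, 0, 0, 0],
    [-0.002, 0, 0, 0],
    [-0.003, 0, 0, 0],
    [-0.004, 0, 0, 0]
  ]
}}

```text
clock: 14.02
position: [558.1, -26.9, 35.4]
tool_rot: [0.0, 0.694, 0.72, 0.0]
force: [-0.6, 0.9, -2.3]
opening: 0.259
finger_force: 29.9
```

The flap's side load has vanished, so it has closed behind the butt. I'll keep creeping.

Call:
{"name": "apply_moves", "arguments": {
  "plan": [
    [-0.001, 0, 0, 0],
    [-0.002, 0, 0, 0],
    [-0.003, 0, 0, 0],
    [-0.004, 0, 0, 0]
  ]
}}

```text
clock: 14.35
position: [558.3, -30.3, 35.4]
tool_rot: [-0.0, 0.694, 0.72, 0.0]
force: [-0.2, 6.6, 0.2]
opening: 0.259
finger_force: 29.9
```

Call:
{"name": "apply_moves", "arguments": {
  "plan": [
    [-0.001, 0, 0, 0],
    [-0.002, 0, 0, 0],
    [-0.003, 0, 0, 0]
  ]
}}

```text
clock: 14.6
position: [558.4, -32.6, 35.5]
tool_rot: [-0.001, 0.694, 0.72, 0.001]
force: [-0.4, 11.6, 0.6]
opening: 0.256
finger_force: 29.9
```

Call:
{"name": "apply_moves", "arguments": {
  "plan": [
    [-0.001, 0, 0, 0],
    [-0.002, 0, 0, 0],
    [-0.003, 0, 0, 0]
  ]
}}

```text
clock: 14.85
position: [558.5, -34.9, 35.5]
tool_rot: [-0.001, 0.694, 0.72, 0.001]
force: [-0.4, 15.5, 1.8]
opening: 0.257
finger_force: 29.9
```

That reached 15.5 N, a bit over the target. I'll ease back to about 10 N and hold.

Call:
{"name": "apply_moves", "arguments": {
  "plan": [
    [0.001, 0, 0, 0],
    [0.0022, 0, 0, 0],
    [0.0022, 0, 0, 0],
    [0.0022, 0, 0, 0]
  ]
}}

```text
clock: 15.18
position: [558.4, -33.0, 35.5]
tool_rot: [-0.001, 0.694, 0.72, 0.001]
force: [0.3, 11.0, 0.3]
opening: 0.258
finger_force: 29.9
```

Call:
{"name": "apply_moves", "arguments": {
  "plan": [
    [0.0003, 0, 0, 0],
    [0.0003, 0, 0, 0],
    [0.0003, 0, 0, 0],
    [0.0003, 0, 0, 0],
    [0.0003, 0, 0, 0],
    [0.0003, 0, 0, 0],
    [0.0003, 0, 0, 0],
    [0.0003, 0, 0, 0],
    [0.0003, 0, 0, 0]
  ]
}}

```text
clock: 15.93
position: [558.4, -32.8, 35.5]
tool_rot: [-0.001, 0.694, 0.72, 0.001]
force: [0.3, 12.3, -0.1]
opening: 0.256
finger_force: 29.9
```

Call:
{"name": "apply_moves", "arguments": {
  "plan": [
    [0, 0, 0.0005, 0],
    [0, 0, 0.0005, 0],
    [0, 0, 0.0005, 0],
    [0, 0, 0.0005, 0],
    [0, 0, 0.0005, 0],
    [0, 0, 0.0005, 0],
    [0, 0, 0.0005, 0],
    [0, 0, 0.0005, 0]
  ],
  "hand": 0.055
}}

```text
clock: 16.6
position: [558.4, -34.4, 34.9]
tool_rot: [0.0, 0.694, 0.72, 0.0]
force: [-0.1, -0.2, 0.2]
opening: 0.597
finger_force: 0.0
```

Call:
{"name": "apply_moves", "arguments": {
  "plan": [
    [0, 0, -0.005, 0],
    [0, 0, -0.015, 0],
    [0, 0, -0.035, 0],
    [0, 0, -0.065, 0],
    [0, 0, -0.1, 0],
    [0, 0, -0.14, 0],
    [0.04, 0, -0.17, 0],
    [0.08, 0, -0.18, 0],
    [0.1, 0, -0.18, 0],
    [0.1, 0, -0.18, 0]
  ]
}}

```text
clock: 17.43
position: [555.4, 69.7, 217.8]
tool_rot: [0.001, 0.693, 0.721, 0.002]
force: [0.1, 0.8, -1.7]
opening: 0.597
finger_force: 0.0
```

Run:
```python
from h import *
c=imaging.camera('wrist'); t=imaging.camera('scene')
cv2.imwrite('pics/w4.png',np.vstack([cv2.resize(c['pixels'][200:480,120:520,::-1],(500,350)),cv2.resize(t['pixels'][240:315,230:390,::-1],(500,234),interpolation=cv2.INTER_CUBIC)]))
```

```text
(no output)
```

View pics/w4.png

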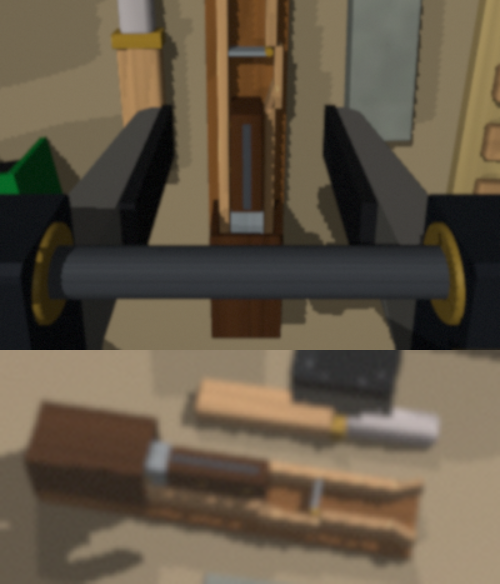

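The picture shows the knife upright in the lane with its nose under the cover. The flap at (250,50) is square across the lane, so it is shut. The neighbouring objects look undisturbed.

```bash
python3 -c "
from bench import ticket
print(ticket.job_done())"
```

```text
the job is handed in; nothing more can be done
None
```

The knife is standing in the lane with the flap shut behind it, after pressing the buffer at about 11–12 N for over half a second (brief peak about 15.5 N), and the job was handed in at about 17.5 s.

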